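Hold a top-heavy soldering rocker at its index while the joints set

ROBOT

A 6-joint arm with a two-finger parallel gripper is mounted at the origin on the work surface. World frame = base frame: x ahead of the robot, y to its left, z up, the work surface at z = 0. Lengths are in mm, angles in rad, forces in N, time in s.
With the tool pointing down it reaches from about 425 to 1125 mm from the base axis. Payload 14.9 kg.
Tool frame: the origin (TCP) lies at the very end of the fingers, on their centre line; the grasp point (between the pads) lies 19 mm behind it; z points along the fingers, y is the line along which they close (so a half turn about z gives the same grasp; the last joint's range is limited). The gripper opens to 91 mm and grips with 3 to 60 N. Pads are 32 mm wide; open, the fingers measure 118 mm over their backs; the gripper's body (76 mm by 178 mm) begins 60 mm behind the grasp point.
Start: joints at [-1.224, 0.379, 1.734, -0, 1.028, -0.033], TCP at [259.511, -650.132, 213.932] pointing down, gripper open.
Joint ranges: [-2.77, 2.77], [-0.74, 2.19], [0, 2.66], [-1.06, 4.2], [0.31, 2.87], [-3.08, 3.08]. Speed limits (rad/s): [1.89, 1.89, 2.39, 3.14, 3.14, 3.14].

INTERFACE

Orientations are given as a rotation vector (axis times angle).
In Python, from bench import monitor, viewer, arm gives the robot as it stands. The module is installed in compiled form; this text tells all that it offers.
- The arm moves only by the tool apply_moves, never from a script. Its argument "increments" is a list that holds one entry, the list of rows, each a list of 5 numbers: the opening, from 0 (shut) to 1 (fully open), then the shift along the tool's x, y, z as a fraction of full scale, then the turn about the tool's z as a fraction of full scale. In form: [[[gripper, x, y, z, roll], ...]]. A call has 1 to 12 rows; each row shifts and turns the commanded pose from where the row before left it, along the tool's axes as they then stand; what a row does not reach is not made up. Full scale, the value 1, is 20 mm for a shift and 6 degrees for a turn. A row lasts 1/12 s, in which the tool goes at most 41.7 mm and 7.16 degrees, less where a joint would pass 70% of its speed; a pose out of reach is approached as far as the arm can. A call with a number of a shift or a turn outside -1 to 1 is refused whole. A call with a gripper value outside its range is refused whole. The fingers move at their own pace and stop on an object; "grip_force" is the grip in N (left out, the last holds). Time passes only in rows, so rows that do not move let the fingers close. It gives the time, the measured TCP pose, the force, the opening and the grip force at its end, in the units of the state.
- monitor.read_state(): the state, without advancing time (a new reading comes with each control period).
- viewer.grab_frame(name): name is "scene" or "top" or "wrist"; returns a dict with "color" (400x640x3 uint8, red, green, blue), "camera_matrix" (3x3 intrinsics, pixels), "R" (3x3) and "t" (3): a world point X has camera coordinates R X + t. Camera axes: x right, y down, z forward; pixel columns grow to the right and rows downward; lengths in mm; the calibration is good to about 2 mm. A picture is of the moment at which its call begins. There is no depth.
- arm.finish_job(): hands the job in; it is judged then, once.
The state is a dict: "clock": time; "joint_positions": joint angles; "qvel": joint speeds; "tau": joint torques, N m; "eef_pos": TCP position; "ee_rot": TCP orientation; "wrist_force": force on the tool from outside, world axes, zero at the start; "wrist_torque": the same for the moment, N m; "width": finger opening in mm; "grip_force": force on a finger pad.
Only numpy, scipy, OpenCV 4.12 (cv2) and the standard library are available. Lean on these libraries where they do the work, as an engineer would, in place of code of your own. Each camera call takes 0.05 s, during which the arm holds its last target. There are 200 camera calls.

TASK

Take the orange handle of the soldering rocker and, working through its soft spring, raise the rocker from the rest it lies on until the red pointer stands at the green index tab; keep the pointer on the tab, without a break, for six seconds while the solder sets. Then tip it on and lay it gently, never letting it drop or swing fast, on its other rest (pointer end down), and let go of the handle. Touch nothing of the rocker but its handle, and leave the index tab, flux bottle, cup and brush alone.

Things in the scene. Friction and masses are not known exactly. Their poses are not given: they have to be found in the camera images.
- stand: Fixed green stand: base plate 200 mm (its x) by 600 mm (its y, from -280 to 320), 14 mm thick; two uprights 148 mm high at x = +-85 mm carry the pivot shaft. Origin on the table midway between the uprights, z up; its yaw is the yaw of the whole rig. 0.5 to 0.6 m ahead of the robot, turned at most 0.25 rad.
- pivot (a point): Centre of the rocker's pivot shaft, fixed, 130 mm above the stand's origin; the shaft lies along the stand's x. The whole rocker without handle has an inertia of about 0.043 kg m2 about it and a toppling torque of about 0.30 N m per rad of tilt (0.26 to 0.36 with the hidden mass of the block), plus a hidden constant torque of up to +-0.035 N m as the bells differ.
- rocker (a joint): Tilt of the rocker, rad: 0 level, positive = top leans to the stand's +y, pointer end (+y) down. Rests at -0.25 (start) and +0.25. Top-heavy, nearly frictionless (0.004 N m s/rad): left alone it falls to a rest, and the spring is too soft to prevent it: even with the handle held still it topples, time constant about 0.63 s (0.5 to 0.9), so the handle must move all the time by feedback.
- handle (a joint): Angle of the handle relative to the rocker, rad, same sense, 0 = spring relaxed, range +-1.2; about -0.1 at the start (sag), +0.1 free at the other rest. Torsion spring between them: torque on the rocker = 0.20 N m/rad x this angle, damping 0.010 N m s/rad. Handle's lean in the world = joint rocker + joint handle. Lifting the rocker off its rest takes about 0.15 to 0.65 rad.
- grip (a point): Middle of the handle's orange cross bar: round, 16 mm thick, 110 mm long, along the stand's x, joined at its ends by 8 mm steel rods to the pivot axis. About 252 mm above the table at the start; swings in an arc of 130 mm radius about the pivot in the stand's y-z plane. Pinch it from above, fingers closing along the stand's y; it turns in the pads as it swings. Handle 60 g.
- pointer_tip (a point): Tip of the red pointer on the +y end of the rocker, 260 mm from the pivot axis: height = 130 mm - 260 mm x sin(joint rocker).
- index_mid (a point): Middle height of the green index tab (36 mm high, i.e. 18 mm up and down from here, as wide as the permitted band) on the white scale post at the stand's +y end. This point lies 260 mm to +y of the pivot, beside the pointer tip's path.
- index (a joint): Height of the tab's middle above the pivot, m (positive up), between -0.026 and 0.026, stays as set; pointer at the tab's middle when sin(joint rocker) = -joint index / 0.26.
- deck: Rocker's aluminium beam, 50 x 460 x 10 mm, with two 104 mm wooden trays at y = +-190 mm and the red pointer; origin on the pivot axis; its x, y axes are the stand's when level. 0.35 kg. Not to be touched by the robot.
- bell_left: Brass bell section fixed on the rocker at y = +190 mm, rim down, 90 mm wide below, 38 to 42 mm wide above, 90 mm high, 0.45 kg; origin in the middle of its foot, 7 mm below the pivot axis. Not to be touched.
- bell_right: The same at y = -190 mm. Not to be touched.
- block: Dark steel block with a yellow stripe in the middle of the rocker, 50 x 90 x 34 mm, from 10 to 44 mm above the pivot axis, nominally 0.5 kg; origin on the pivot axis. Under the handle's bail. Not to be touched.
- flux: Bystander: blue bottle, 52 mm wide, 120 mm high, standing behind the stand; origin under its middle.
- cup: Bystander: white cup, 76 mm wide, 75 mm high, behind the stand; origin under its middle.
- brush: Bystander: brush lying behind the stand.

How it is judged:
By the outcome, as a careful person would: the job done as asked, in the order asked, and still so for the second after the job is handed in, with the robot touching nothing.
It also fails if it takes over 66 s, if anything falls off the work surface, if the arm or the gripper's body presses on something with over 40 N, if the wrist force passes 120 N, or if a joint passes its speed limit or range.

## Working session

There is one attempt and no reset: what is moved stays moved. The work goes in short steps, Python scripts to look and compute and a tool call to move; the robot and the scene stay as the last step left them, time stands still between calls to the robot, and variables do not carry over. Pictures are saved under pics/ and viewed, at most 10 in all, crops included, and the job is handed in when it is done.

Besides the shell and the picture viewer there is one more tool, called after "Call:" as name([rows], argument=value, ...), one row to a line, values as JSON. apply_moves: Moves the arm, as the interface text tells. Its arguments: {"type":"object","properties":{"increments":{"type":"array"},"grip_force":{"type":"number"}},"required":["increments"]}

```bash
mkdir -p pics
cat > h.py <<'E'
import numpy as np, cv2
from bench import monitor, viewer, arm
def grab(n,save=None):
    f=viewer.grab_frame(n)
    if save: cv2.imwrite('pics/'+save,f['color'][...,::-1])
    return f
E
python3 - <<'E'
from h import *
for n in('scene','top'):
    f=grab(n,n+'0.png'); np.savez(n+'0.npz',**f); print(n,f['camera_matrix'],-f['R'].T@f['t'],f['R'][2])
print(monitor.read_state())
E
```

```text
scene [[448.40370374   0.         314.58238805]
 [  0.         448.40370374 193.60859297]
 [  0.           0.           1.        ]] [1305.40119457   56.56805655  956.56921548] [-0.63222668 -0.03134977 -0.77414896]
top [[406.6900532    0.         314.51087261]
 [  0.         406.6900532  203.94589919]
 [  0.           0.           1.        ]] [ 559.29618905   46.85509652 1104.4544636 ] [ 0.1136163  -0.00187414 -0.99352294]
{'clock': 0.1, 'joint_positions': array([-1.22433713e+00,  3.79369181e-01,  1.73472211e+00, -1.65968415e-05,
        1.02848933e+00, -3.33134303e-02]), 'qvel': array([-4.19723130e-04, -2.09382912e-03, -1.72641753e-03, -1.34953531e-04,
       -3.52627733e-04,  1.12744272e-05]), 'tau': array([ 6.04533907e-04, -7.65029597e+01, -4.35292661e+01,  6.52569300e-02,
        3.98530369e-02, -3.83641577e-05]), 'eef_pos': array([ 259.35833683, -649.79720077,  213.34484566]), 'ee_rot': array([-3.08416601e+00, -5.92796430e-01,  2.63961324e-04]), 'wrist_force': array([-0.3288115 , -0.11852659, -0.06541305]), 'wrist_torque': array([-0.04085443, -0.00206504,  0.01114943]), 'grip_force': 0.0, 'width': 91.5145567557241}
```

View pics/scene0.png

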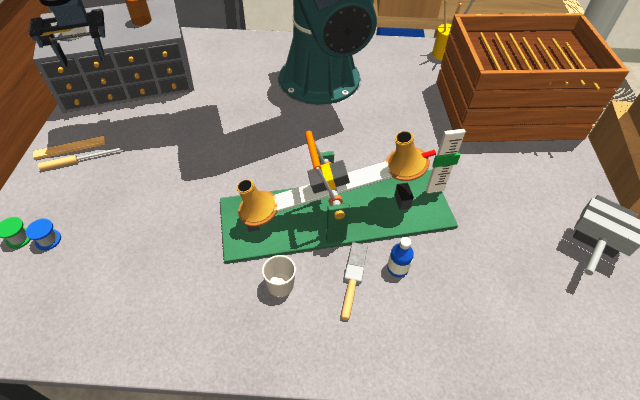

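View pics/top0.png

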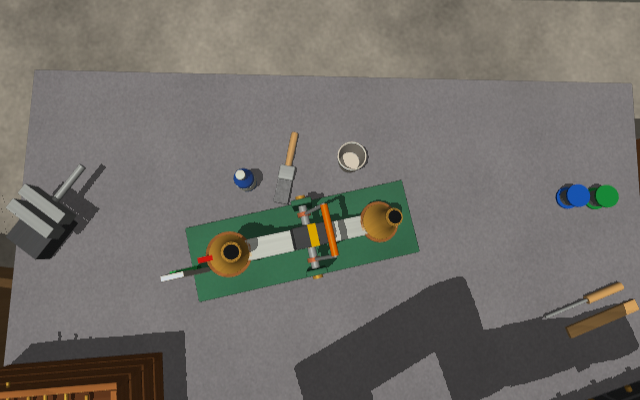

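Run:
```python
from h import *
for n,(x,y,w,h),s in(('scene',(205,120,260,150),3),('top',(155,170,270,140),2.9),('scene',(385,120,85,90),7)):
    im=cv2.imread(f'pics/{n}0.png')[y:y+h,x:x+w]
    cv2.imwrite(f'pics/{n}c{w}.png',cv2.resize(im,None,fx=s,fy=s,interpolation=cv2.INTER_CUBIC))
```

```text
(no output)
```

View pics/scenec260.png

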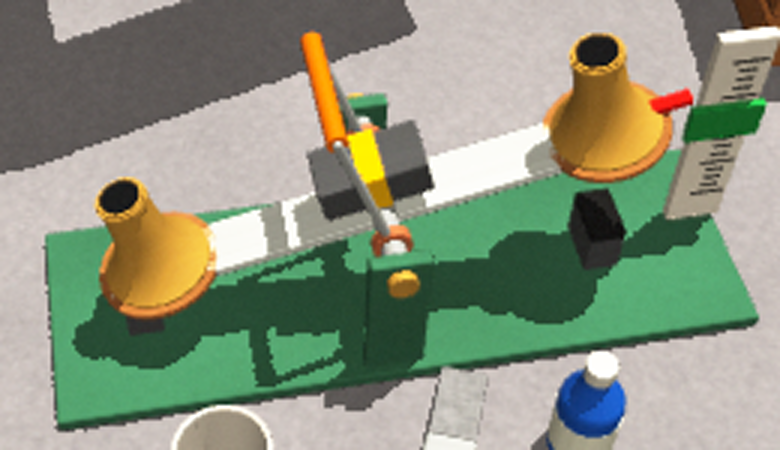

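View pics/topc270.png

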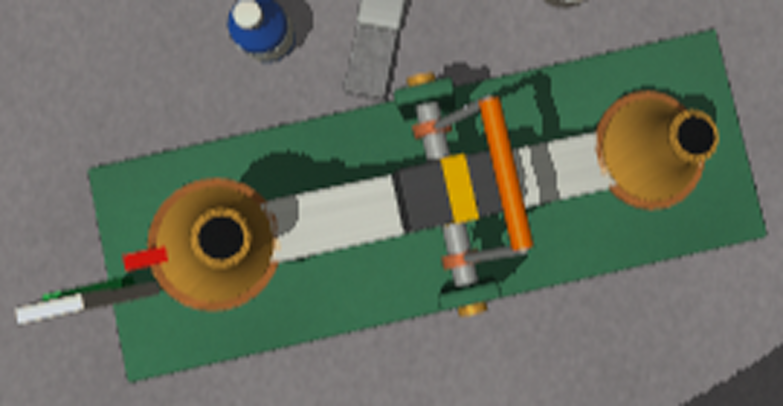

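View pics/scenec85.png

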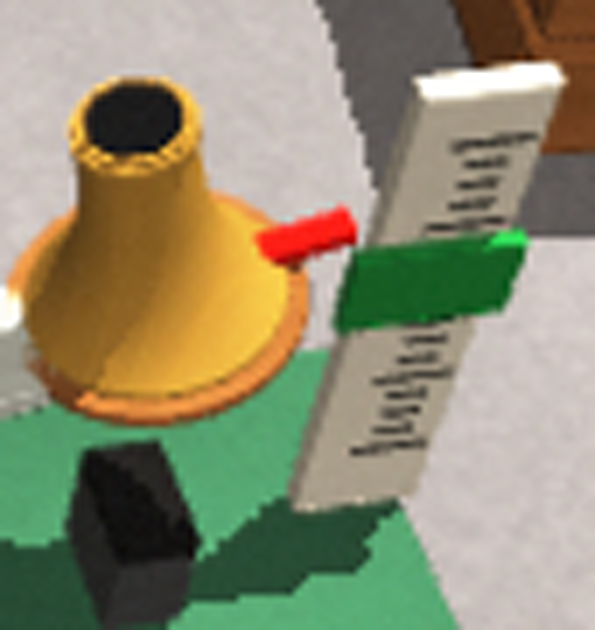

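```bash
cat >> h.py <<'E'
C={n:dict(np.load(n+'0.npz')) for n in('scene','top')}
def proj(n,X):
    c=C[n]; p=(np.atleast_2d(X)@c['R'].T+c['t'])@c['camera_matrix'].T
    return p[:,:2]/p[:,2:]
def world(P,pose):
    a=pose[2]; c,s=np.cos(a),np.sin(a)
    P=np.atleast_2d(P).astype(float)
    return np.c_[pose[0]+c*P[:,0]-s*P[:,1],pose[1]+s*P[:,0]+c*P[:,1],P[:,2]]
E
python3 - <<'E'
from h import *
from scipy.optimize import least_squares as ls
T=np.array([[100,320,14],[100,-280,14],[-100,-280,14],[-100,320,14]])
Tp=np.array([[186,227.9],[401.9,180.3],[419.1,251],[199.8,301.4]])
S=np.array([[100,-280,14],[100,320,14],[-100,-280,14]]); Sp=np.array([[225,260.7],[457.3,226],[220.3,198.3]])
f=lambda p:np.r_[(proj('top',world(T,p))-Tp).ravel(),(proj('scene',world(S,p))-Sp).ravel()]
r=ls(f,[550,0,0.2]);p=r.x;print(p,r.fun.round(1))
np.save('pose.npy',p)
tip=lambda q,x=0:np.array([x,260*np.cos(q),130-260*np.sin(q)])
print('tip -.25',proj('scene',world(tip(-.25),p)),proj('top',world(tip(-.25),p)),'seen scene 435,152.4 top',125/2.9+155,262/2.9+170)
bar=lambda L,x:np.array([x,130*np.sin(L),130+130*np.cos(L)])
for x in(-55,55):print('bar',proj('scene',world(bar(-.35,x),p)),proj('top',world(bar(-.35,x),p)))
print('seen',312/3+205,38/3+120,337/3+205,142/3+120,'|',490/2.9+155,98/2.9+170,521/2.9+155,248/2.9+170)
cor=np.array([[356,250],[336,330],[510,310],[527,240]])/7+[385,120]
g=lambda v:np.r_[(proj('scene',world([[v[0],v[1]-v[3],v[2]+18],[v[0],v[1]-v[3],v[2]-18],[v[0],v[1]+v[3],v[2]-18],[v[0],v[1]+v[3],v[2]+18]],p))-cor).ravel(),(v[1]-260)/5]
r=ls(g,[-30,260,130,25]);print('tab',r.x,r.fun.round(1))
E
```

```text
[5.93768506e+02 5.78325341e+01 2.44612667e-01] [-1.9 -0.6 -0.6 -1.7  0.5 -0.2 -1.6  0.2 -2.1 -0.5  0.2 -1.3 -1.4 -1.6]
tip -.25 [[434.04516994 151.34825514]] [[197.15597753 259.93077704]] seen scene 435,152.4 top 198.10344827586206 260.3448275862069
bar [[307.72849846 132.46620474]] [[334.5347672  254.82591522]]
bar [[316.61414408 167.45158118]] [[322.74162179 203.5833996 ]]
seen 309.0 132.66666666666666 317.3333333333333 167.33333333333334 | 323.9655172413793 203.79310344827587 334.65517241379314 255.51724137931035
tab [ 49.38205975 260.33239996 212.65600877  29.60758608] [ 0.3  0.8 -0.2  0.3 -0.9 -0.1  0.7 -1.   0.1]
```

Run:
```python
from h import *
p=np.load('pose.npy')
def ray(n,uv):
    c=C[n];o=-c['R'].T@c['t'];d=c['R'].T@np.linalg.inv(c['camera_matrix'])@np.r_[uv,1]
    a=p[2];M=np.array([[np.cos(a),np.sin(a),0],[-np.sin(a),np.cos(a),0],[0,0,1]])
    return M@(o-[p[0],p[1],0]),M@d
def at(n,uv,ax,v):
    o,d=ray(n,uv);return (o+d*(v-o[ax])/d[ax]).round(1)
q=lambda x,y:np.array([x,y])/7+[385,120]-.5
for uv in((293,508),(402,495)):print('foot',at('scene',q(*uv),2,14))
for uv in((415,100),(560,80)):print('posttop x?',[at('scene',q(*uv),0,x) for x in(-40,-55,-70)])
for x in(-20,-30,-40,-55):print(x,[at('scene',q(*uv),0,x) for uv in((432,281),(356,250),(336,330),(510,310),(527,240))])
for uv in((50,295),(15,318),(82,298)):print('top',[at('top',np.array(uv)/2.9+[155,170]-.5,2,z) for z in(130,150,200,250)])
```

```text
foot [-18.3 277.6  14. ]
foot [-17.2 322.   14. ]
posttop x? [array([-40. , 288.2, 208.6]), array([-55. , 297.7, 193.2]), array([-70. , 307.1, 177.8])]
posttop x? [array([-40. , 341.3, 209.5]), array([-55. , 351.9, 194.2]), array([-70. , 362.4, 178.8])]
-20 [array([-20. , 305.1, 135.4]), array([-20. , 271. , 157.4]), array([-20. , 273.1, 115.3]), array([-20. , 340.9, 113.4]), array([-20. , 337.2, 150.9])]
-30 [array([-30. , 311.8, 123.8]), array([-30. , 277.3, 146.2]), array([-30. , 279.3, 103.4]), array([-30. , 348.1, 101.6]), array([-30. , 344.4, 139.5])]
-40 [array([-40. , 318.5, 112.3]), array([-40. , 283.6, 134.9]), array([-40. , 285.6,  91.6]), array([-40. , 355.4,  89.7]), array([-40. , 351.6, 128.2])]
-55 [array([-55. , 328.6,  94.9]), array([-55. , 293. , 118.1]), array([-55. , 295.1,  73.8]), array([-55. , 366.3,  71.9]), array([-55. , 362.4, 111.2])]
top [array([-10.2, 333.4, 130. ]), array([-10.7, 326.5, 150. ]), array([-12. , 309.3, 200. ]), array([-13.4, 292. , 250. ])]
top [array([-22.1, 364.5, 130. ]), array([-22.4, 356.9, 150. ]), array([-23.1, 338.1, 200. ]), array([-23.8, 319.3, 250. ])]
top [array([-18.3, 308.4, 130. ]), array([-18.7, 302.1, 150. ]), array([-19.6, 286.1, 200. ]), array([-20.5, 270.2, 250. ])]
```

Run:
```python
from h import *
a=cv2.imread('pics/top0.png')[255:287,156:216];b=cv2.imread('pics/scene0.png')[136:176,424:468]
# average few frames? static render: nearest zoom for exact pixels
A=cv2.resize(a,None,fx=7,fy=7,interpolation=0);B=cv2.resize(b,None,fx=8,fy=8,interpolation=0)
o=np.zeros((330,790,3),np.uint8);o[:224,:420]=A;o[:320,430:430+352]=B
cv2.imwrite('pics/tab.png',o)
g=(b[...,1].astype(int)-np.maximum(b[...,0],b[...,2]))>35
for i,r in enumerate(g):
    if r.any(): print(136+i,424+np.where(r)[0].min(),424+np.where(r)[0].max())
```

```text
152 458 458
153 454 459
154 446 460
155 438 459
156 436 459
157 436 459
158 436 458
159 435 458
160 435 457
161 435 457
162 434 457
163 434 456
164 434 454
165 433 447
166 433 440
167 434 434
170 427 431
171 427 431
172 426 430
173 425 430
174 424 430
175 424 429
```

View pics/tab.png

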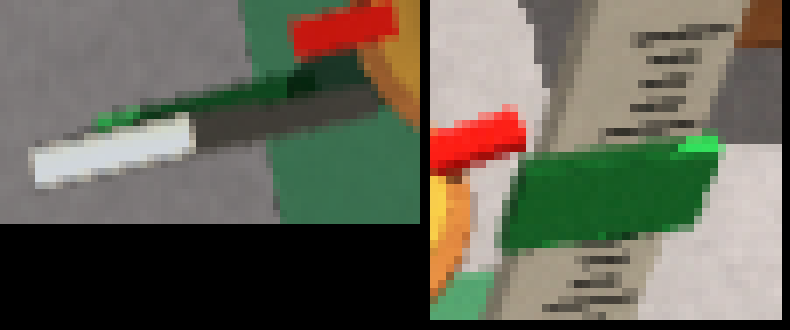

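```bash
cat >> h.py <<'E'
p=np.load('pose.npy')
def at(n,uv,ax,v):
    c=C[n];o=-c['R'].T@c['t'];d=c['R'].T@np.linalg.inv(c['camera_matrix'])@np.r_[uv,1]
    a=p[2];M=np.array([[np.cos(a),np.sin(a),0],[-np.sin(a),np.cos(a),0],[0,0,1]])
    o=M@(o-[p[0],p[1],0]);d=M@d
    return (o+d*(v-o[ax])/d[ax]).round(1)
E
python3 - <<'E'
from h import *
t=lambda x,y:np.array([156+x/7-.5,255+y/7-.5]); s=lambda x,y:np.array([424+(x-430)/8-.5,136+y/8-.5])
for uv in((100,118),(318,68),(250,80)):print('tab front low',[at('top',t(*uv),2,z) for z in(115,125)])
for uv in((35,150),(190,118)):print('post top front',[at('top',t(*uv),2,z) for z in(230,250)])
for uv in((35,188),(195,152)):print('post top back',[at('top',t(*uv),2,z) for z in(230,250)])
for uv in((290,22),(392,5)):print('pointer far(x+) edge',at('top',t(*uv),2,195))
for uv in((296,58),(398,38)):print('pointer near edge',at('top',t(*uv),2,195))
for x in(-8,-12,-16):print(x,'bottom',at('scene',s(500,250),0,x),at('scene',s(695,230),0,x),'topR',at('scene',s(722,140),0,x),'topL',at('scene',s(527,158),0,x))
print('pointer tip mid',at('scene',s(526,132),0,0), 'expect',130+260*np.sin(.25))
E
```

```text
tab front low [array([ -9.1, 343.2, 115. ]), array([ -9.3, 339.7, 125. ])]
tab front low [array([ -8.9, 267.2, 115. ]), array([ -9.2, 264.4, 125. ])]
tab front low [array([ -7.7, 290.7, 115. ]), array([ -8. , 287.7, 125. ])]
post top front [array([-17.3, 323.9, 230. ]), array([-17.7, 316.5, 250. ])]
post top front [array([-18.2, 276.5, 230. ]), array([-18.6, 270.1, 250. ])]
post top back [array([-28.4, 325.9, 230. ]), array([-28.6, 318.4, 250. ])]
post top back [array([-28.5, 276.9, 230. ]), array([-28.7, 270.5, 250. ])]
pointer far(x+) edge [  5.  251.3 195. ]
pointer far(x+) edge [  3.1 218.8 195. ]
pointer near edge [ -6.5 251.6 195. ]
pointer near edge [ -7.4 219.  195. ]
-8 bottom [ -8.  264.9 129.2] [ -8.  330.6 126.3] topR [ -8.  328.3 167.3] topL [ -8.  264.3 170.7]
-12 bottom [-12.  267.4 124.5] [-12.  333.5 121.5] topR [-12.  331.2 162.8] topL [-12.  266.8 166.2]
-16 bottom [-16.  269.9 119.7] [-16.  336.4 116.8] topR [-16.  334.1 158.2] topL [-16.  269.3 161.7]
pointer tip mid [  0.  256.3 191.4] expect 194.32502940617596
```

Call:
apply_moves([
  [[1, 0, 0, -0.9, 0.26], [1, 0, 0, -0.9, 0.26], [1, 0, 0, -0.9, 0.26], [1, 0, 0, -0.9, 0.26], [1, 0, 0, -0.9, 0.25], [1, 0.88, -1, 0, 0], [1, 0.88, -1, 0, 0], [1, 0.88, -1, 0, 0], [1, 0.88, -1, 0, 0], [1, 0.88, -1, 0, 0], [1, 0.88, -1, 0, 0], [1, 0.88, -1, 0, 0]],
])

```text
clock: 1.1
eef_pos: [345.4, -483.1, 303.6]
ee_rot: [-3.118, -0.383, 0.0]
wrist_force: [0.1, -0.2, 0.6]
width: 91.3
grip_force: 0.0
```

Call:
apply_moves([
  [[1, 0.88, -1, 0, 0], [1, 0.88, -1, 0, 0], [1, 0.88, -1, 0, 0], [1, 0.88, -1, 0, 0], [1, 0.88, -1, 0, 0], [1, 0.88, -1, 0, 0], [1, 0.88, -1, 0, 0], [1, 0.88, -1, 0, 0], [1, 0.88, -1, 0, 0], [1, 0.88, -1, 0, 0], [1, 0.88, -1, 0, 0], [1, 0.88, -1, 0, 0]],
])

```text
clock: 2.1
eef_pos: [492.1, -199.1, 303.8]
ee_rot: [-3.118, -0.383, 0.0]
wrist_force: [-0.3, -0.2, 0.7]
width: 90.7
grip_force: 0.0
```

Call:
apply_moves([
  [[1, 0.807, -0.906, 0, 0], [1, 0.807, -0.906, 0, 0], [1, 0.807, -0.906, 0, 0], [1, 0.807, -0.906, 0, 0], [1, 0.807, -0.906, 0, 0], [1, 0.807, -0.906, 0, 0], [1, 0.807, -0.906, 0, 0], [1, 0.807, -0.906, 0, 0], [1, 0.807, -0.906, 0, 0], [1, 0.807, -0.906, 0, 0], [1, 0, 0, 0, 0]],
])

```text
clock: 3.02
eef_pos: [605.7, 17.3, 303.6]
ee_rot: [-3.117, -0.386, 0.0]
wrist_force: [0.1, -0.2, -0.5]
width: 90.9
grip_force: 0.0
```

```bash
cat >> h.py <<'E'
def red(im):
    im=im[130:215,395:460].astype(float); R=im[...,0]; m=np.maximum(im[...,1],im[...,2])
    w=np.where((m<.45*R)&(R>60),R-m,0)
    n,lab,st,_=cv2.connectedComponentsWithStats((w>0).astype(np.uint8))
    if n<2: return None
    k=1+np.argmax(st[1:,4]); w=w*(lab==k)
    cols=np.where(w.sum(0)>0)[0][1:-1]
    rows=(w[:,cols]*np.arange(w.shape[0])[:,None]).sum(0)/w[:,cols].sum(0)
    return cols+395., rows+130.
def theta(im,off=0.):
    r=red(im)
    if r is None or len(r[0])<3: return None
    from scipy.optimize import brentq
    rr=np.linspace(200,262,30)
    def e(q):
        P=proj('scene',world(np.c_[0*rr,rr*np.cos(q)-0*rr,130-rr*np.sin(q)],p))
        return np.mean(r[1]-np.interp(r[0],P[:,0],P[:,1]))-off
    return brentq(e,-.6,.6),len(r[0])
E
python3 - <<'E'
from h import *
print(theta(C['scene']['color']))
f=grab('scene'); print(theta(f['color']))
g=grab('wrist')
cv2.imwrite('pics/a.png',np.hstack([cv2.resize(f['color'][60:260,220:460],(400,333)),cv2.resize(g['color'],(400,333))])[...,::-1])
s=monitor.read_state();print(s['eef_pos'],s['wrist_force'])
E
```

```text
(-0.2454087228033055, 12)
(-0.24529781856427788, 12)
[604.45368869  14.98194859 303.48341162] [-0.48074604  0.4166498   0.63391255]
```

View pics/a.png

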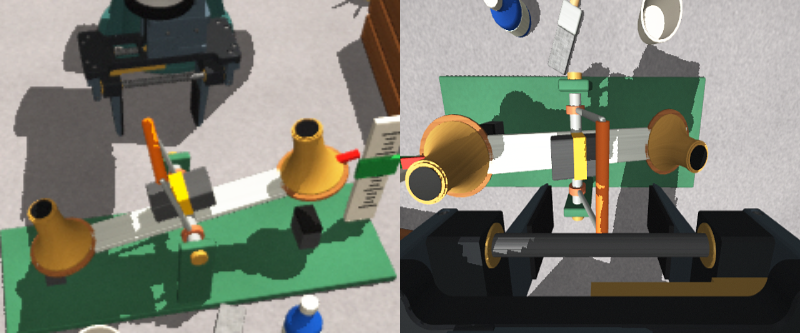

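Call:
apply_moves([
  [[1, 0, 0, 0.7, 0], [1, 0, 0, 0.7, 0], [1, 0, 0, 0.7, 0], [1, 0, 0, 0.7, 0], [1, 0, 0, 0.7, 0], [1, 0, 0, 0, 0], [0, 0, 0, 0, 0], [0, 0, 0, 0, 0], [0, 0, 0, 0, 0], [0, 0, 0, 0, 0], [0, 0, 0, 0, 0], [0, 0, 0, 0, 0]],
], grip_force=8)

```text
clock: 4.12
eef_pos: [604.8, 14.5, 234.4]
ee_rot: [3.118, 0.383, 0.001]
wrist_force: [0.5, 0.1, -0.2]
width: 54.0
grip_force: 0.0
```

Call:
apply_moves([
  [[0, 0, 0, 0, 0], [0, 0, 0, 0, 0], [0, 0, 0, 0, 0], [0, 0, 0, 0, 0], [0, 0, 0, 0, 0], [0, 0, 0, 0, 0], [0, 0, 0, 0, 0], [0, 0, 0, 0, 0], [0, 0, 0, 0, 0], [0, 0, 0, 0, 0], [0, 0, 0, 0, 0], [0, 0, 0, 0, 0]],
])

```text
clock: 5.12
eef_pos: [604.6, 14.5, 233.9]
ee_rot: [3.118, 0.384, 0.0]
wrist_force: [0.1, 0.6, -0.2]
width: 15.6
grip_force: 8.0
```

Run:
```python
from h import *
print(theta(grab('scene')['color']))
for i in range(4):
    s=monitor.read_state();print(s['clock'],s['eef_pos'],s['wrist_force'],s['width'],s['grip_force']);viewer.grab_frame('top')
```

```text
(-0.24527359720349884, 12)
5.1667 [604.57389124  14.45771735 233.93124258] [-0.36101108  1.19292581 -0.86721594] 15.80016453479689 7.999965101480484
5.2167 [604.58272412  14.44821137 233.91975424] [ 0.67624587 -0.15795717  0.47713424] 16.026140367544414 8.00003170967102
5.2667 [604.57349367  14.47344317 233.93253865] [ 0.86465611  0.51928383 -0.20200354] 15.905735720786282 8.00002321600914
5.3167 [604.5612472   14.48986003 233.94062222] [-0.38933793  0.52958142 -0.43954702] 16.149275463730966 7.99999862909317
```

```bash
cat > ctl.py <<'E'
import sys,json,os
from h import *
from scipy.optimize import least_squares
from scipy.interpolate import BPoly
REST=.2453; k=.2; DT=1/12
D=json.load(open('log.json')) if os.path.exists('log.json') else dict(L=[],m=[],est=[],ref=None)
st=monitor.read_state(); t0=st['clock']; th=theta(grab('scene')['color']); t1=monitor.read_state()['clock']
d=st['eef_pos'][:2]-p[:2]; Lm=float(np.arcsin((-np.sin(p[2])*d[0]+np.cos(p[2])*d[1])/130))
if not D['L']: D['L']=[[t0,Lm]]
Lc=D['L'][-1][1]; D['L'].append([t1,Lc])
if th: D['m'].append([t0,th[0]])
def sim(q,w,K,c,I,ta,tb,LT):
    n=max(1,int(np.ceil((tb-ta)/.01)));h=(tb-ta)/n
    ts=ta+h*np.arange(n+1);Ls=np.interp(ts,LT[:,0],LT[:,1])
    for i in range(n):
        L=(Ls[i]+Ls[i+1])/2;dL=(Ls[i+1]-Ls[i])/h
        w+=h*(K*np.sin(q)+c+k*(L-q)+.01*(dL-w)-.004*w)/I; q+=h*w
        if q<-REST: q,w=-REST,max(w,0)
        if q>REST+.01: q,w=REST+.01,min(w,0)
    return q,w
LT=np.array(D['L']); M=np.array(D['m'][-9:])
i0=len(D['m'])-len(M); e0=D['est'][i0] if i0<len(D['est']) else [-REST,0,.3,0,.043]
def run(v):
    q,w=v[:2];out=[(q,w)]
    for a,b in zip(M[:-1,0],M[1:,0]): q,w=sim(q,w,*v[2:],a,b,LT);out.append((q,w))
    return np.array(out)
pr=np.array([M[0,1],e0[1],.30,0,.043]); sg=np.array([.003,.03 if i0 else .001,.03,.02,.001])
f=least_squares(lambda v:np.r_[(run(v)[:,0]-M[:,1])/.003,(v-pr)/sg],np.r_[M[0,1],e0[1],(D['est'][-1] if D['est'] else e0)[2:]],diff_step=1e-4)
v=f.x; q,w=run(v)[-1]; K,c,I=v[2:]; D['est'].append([q,w,K,c,I])
q,w=sim(q,w,K,c,I,t0,t1,LT)
print(f"t={t1:.3f} th={th} est q={q:.4f} w={w:.4f} K={K:.3f} c={c:.4f} I={I:.4f} L={Lc:.4f} Lm={Lm:.4f} res={f.fun[:len(M)].round(1)[-4:]}")
# usage: ctl.py ramp rate n | ref theta T n | keep n
a=sys.argv; n=int(a[-1])
if a[1]=='ref': D['ref']=[t1,t1+float(a[3]),q,w,float(a[2])]
plan=[];L=Lc;qq,ww=q,w;rows=[];ps=[];P=2.5
Y,Z=130*np.sin(L),130*np.cos(L)
for j in range(n):
    if a[1]=='ramp': Ln=L+float(a[2])
    else:
        r=D['ref'];B=BPoly.from_derivatives(r[:2],[[r[2],r[3],0],[r[4],0,0]]);t=t1+(j+1)*DT
        x=[float(B(min(t,r[1]),m))*(t<r[1] or m==0) for m in(0,1,2)]
        g=lambda e:(I*e[2]-K*np.sin(e[0])+k*e[0]-c+.014*e[1])/k
        # predicted state at row end if L keeps
        qa,wa=sim(qq,ww,K,c,I,0,DT,np.array([[0,L],[DT,L]]))
        Ln=g(x)-((I*P*P+K-k)*(qa-x[0])+2*P*I*(wa-x[1]))/k
        Ln=L+np.clip(Ln-L,-.09,.09)
    dy,dz=round(-(130*np.sin(Ln)-Y)/20,2),round(-(130*np.cos(Ln)-Z)/20,2)
    Y-=20*dy;Z-=20*dz;Ln=float(np.arcsin(Y/130))
    qq,ww=sim(qq,ww,K,c,I,0,DT,np.array([[0,L],[DT,Ln]]));L=Ln
    rows.append([0,0,dy,dz,0]);ps.append(round(qq,3));D['L'].append([t1+(j+1)*DT,L])
print(json.dumps(rows));print('pred',ps,'w',round(ww,3),'L',round(L,3))
json.dump(D,open('log.json','w'))
E
python3 ctl.py ramp 0.03 8
```

```text
t=5.417 th=(-0.2452679969377081, 12) est q=-0.2453 w=0.0000 K=0.300 c=0.0000 I=0.0430 L=-0.3510 Lm=-0.3510 res=[0.]
[[0, 0, -0.18, -0.06, 0], [0, 0, -0.19, -0.06, 0], [0, 0, -0.19, -0.06, 0], [0, 0, -0.19, -0.04, 0], [0, 0, -0.19, -0.05, 0], [0, 0, -0.19, -0.03, 0], [0, 0, -0.19, -0.03, 0], [0, 0, -0.19, -0.03, 0]]
pred [-0.245, -0.245, -0.245, -0.245, -0.245, -0.245, -0.245, -0.245] w 0 L -0.112
```

Call:
apply_moves([
  [[0, 0, -0.18, -0.06, 0], [0, 0, -0.19, -0.06, 0], [0, 0, -0.19, -0.06, 0], [0, 0, -0.19, -0.04, 0], [0, 0, -0.19, -0.05, 0], [0, 0, -0.19, -0.03, 0], [0, 0, -0.19, -0.03, 0], [0, 0, -0.19, -0.03, 0]],
])

```text
clock: 6.08
eef_pos: [597.2, 44.2, 241.2]
ee_rot: [3.118, 0.384, 0.0]
wrist_force: [1.1, -0.9, -0.5]
width: 16.1
grip_force: 8.0
```

```bash
python3 ctl.py ramp 0.025 4
```

```text
t=6.133 th=(-0.24524320646433037, 12) est q=-0.2453 w=0.0000 K=0.300 c=0.0000 I=0.0430 L=-0.1117 Lm=-0.1085 res=[ 0. -0.]
[[0, 0, -0.16, -0.02, 0], [0, 0, -0.16, -0.01, 0], [0, 0, -0.16, -0.01, 0], [0, 0, -0.16, -0.0, 0]]
pred [-0.245, -0.245, -0.245, -0.245] w 0 L -0.013
```

Call:
apply_moves([
  [[0, 0, -0.16, -0.02, 0], [0, 0, -0.16, -0.01, 0], [0, 0, -0.16, -0.01, 0], [0, 0, -0.16, 0, 0]],
])

```text
clock: 6.47
eef_pos: [594.1, 56.5, 242.0]
ee_rot: [-3.118, -0.383, -0.0]
wrist_force: [1.1, -0.9, 0.6]
width: 15.6
grip_force: 8.0
```

```bash
python3 ctl.py ramp 0.025 4
```

```text
t=6.517 th=(-0.24525891989745705, 12) est q=-0.2453 w=0.0000 K=0.300 c=0.0000 I=0.0430 L=-0.0130 Lm=-0.0109 res=[ 0. -0. -0.]
[[0, 0, -0.16, -0.0, 0], [0, 0, -0.16, 0.0, 0], [0, 0, -0.16, 0.01, 0], [0, 0, -0.16, 0.01, 0]]
pred [-0.245, -0.245, -0.245, -0.245] w 0 L 0.086
```

Call:
apply_moves([
  [[0, 0, -0.16, 0, 0], [0, 0, -0.16, 0, 0], [0, 0, -0.16, 0.01, 0], [0, 0, -0.16, 0.01, 0]],
])

```text
clock: 6.85
eef_pos: [591.0, 68.9, 241.5]
ee_rot: [3.118, 0.383, 0.0]
wrist_force: [1.6, -1.1, 0.1]
width: 15.9
grip_force: 8.0
```

```bash
python3 ctl.py ramp 0.025 3
```

```text
t=6.900 th=(-0.24523201721445825, 12) est q=-0.2453 w=0.0000 K=0.300 c=0.0000 I=0.0430 L=0.0855 Lm=0.0877 res=[ 0. -0. -0. -0.]
[[0, 0, -0.16, 0.02, 0], [0, 0, -0.16, 0.02, 0], [0, 0, -0.16, 0.02, 0]]
pred [np.float64(-0.245), np.float64(-0.245), np.float64(-0.244)] w 0.024 L 0.16
```

Call:
apply_moves([
  [[0, 0, -0.16, 0.02, 0], [0, 0, -0.16, 0.02, 0], [0, 0, -0.16, 0.02, 0]],
])

```text
clock: 7.15
eef_pos: [588.7, 78.2, 240.3]
ee_rot: [3.118, 0.383, -0.0]
wrist_force: [2.3, -0.6, 1.6]
width: 15.7
grip_force: 8.0
```

```bash
python3 ctl.py ramp 0.025 3
```

```text
t=7.200 th=(-0.24396775712096908, 12) est q=-0.2426 w=0.0300 K=0.300 c=-0.0006 I=0.0430 L=0.1600 Lm=0.1620 res=[-0. -0. -0.  0.]
[[0, 0, -0.16, 0.03, 0], [0, 0, -0.16, 0.03, 0], [0, 0, -0.16, 0.04, 0]]
pred [np.float64(-0.239), np.float64(-0.233), np.float64(-0.223)] w 0.134 L 0.235
```

Call:
apply_moves([
  [[0, 0, -0.16, 0.03, 0], [0, 0, -0.16, 0.03, 0], [0, 0, -0.16, 0.04, 0]],
])

```text
clock: 7.45
eef_pos: [586.3, 87.5, 238.3]
ee_rot: [3.118, 0.383, 0.0]
wrist_force: [0.7, 0.3, 0.9]
width: 16.1
grip_force: 8.0
```

```bash
sed -i 's#M\[:,1\])/.003#M[:,1])/.0015#; s#ps.append(round(qq,3))#ps.append(round(float(qq),3))#' ctl.py; python3 ctl.py ref -0.06 1.9 4
```

```text
t=7.500 th=(-0.226817362383245, 12) est q=-0.2200 w=0.1450 K=0.301 c=-0.0017 I=0.0430 L=0.2353 Lm=0.2374 res=[-0.  -0.  -0.3  0. ]
[[0, 0, 0.57, -0.11, 0], [0, 0, 0.34, -0.04, 0], [0, 0, -0.17, 0.02, 0], [0, 0, 0.19, -0.02, 0]]
pred [-0.207, -0.195, -0.184, -0.172] w 0.134 L 0.09
```

Call:
apply_moves([
  [[0, 0, 0.57, -0.11, 0], [0, 0, 0.34, -0.04, 0], [0, 0, -0.17, 0.02, 0], [0, 0, 0.19, -0.02, 0]],
])

```text
clock: 7.83
eef_pos: [590.8, 69.1, 241.4]
ee_rot: [-3.118, -0.382, 0.0]
wrist_force: [-0.5, 1.3, -0.4]
width: 15.7
grip_force: 8.0
```

```bash
python3 ctl.py keep 4
```

```text
t=7.883 th=(-0.17589313412015076, 12) est q=-0.1696 w=0.1204 K=0.296 c=-0.0033 I=0.0430 L=0.0902 Lm=0.0900 res=[-0.  -0.3 -0.5  0.2]
[[0, 0, -0.19, 0.02, 0], [0, 0, 0.23, -0.02, 0], [0, 0, -0.06, 0.0, 0], [0, 0, 0.14, -0.01, 0]]
pred [-0.159, -0.149, -0.139, -0.129] w 0.114 L 0.072
```

Call:
apply_moves([
  [[0, 0, -0.19, 0.02, 0], [0, 0, 0.23, -0.02, 0], [0, 0, -0.06, 0, 0], [0, 0, 0.14, -0.01, 0]],
])

```text
clock: 8.22
eef_pos: [591.3, 67.1, 241.4]
ee_rot: [-3.118, -0.384, 0.0]
wrist_force: [0.4, 0.4, 0.4]
width: 15.5
grip_force: 8.0
```

```bash
python3 ctl.py keep 5
```

```text
t=8.267 th=(-0.13722172329171065, 12) est q=-0.1328 w=0.0778 K=0.269 c=-0.0098 I=0.0429 L=0.0716 Lm=0.0739 res=[-0.3 -0.4 -0.5  0.3]
[[0, 0, -0.47, 0.05, 0], [0, 0, 0.46, -0.05, 0], [0, 0, -0.19, 0.02, 0], [0, 0, 0.23, -0.02, 0], [0, 0, -0.07, 0.0, 0]]
pred [-0.126, -0.118, -0.11, -0.103, -0.097] w 0.076 L 0.078
```

Call:
apply_moves([
  [[0, 0, -0.47, 0.05, 0], [0, 0, 0.46, -0.05, 0], [0, 0, -0.19, 0.02, 0], [0, 0, 0.23, -0.02, 0], [0, 0, -0.07, 0, 0]],
])

```text
clock: 8.68
eef_pos: [591.3, 67.4, 241.4]
ee_rot: [3.118, 0.383, -0.0]
wrist_force: [0.9, -0.7, -0.3]
width: 16.0
grip_force: 8.0
```

```bash
sed -i 's#np.clip(Ln-L,-.09,.09)#np.clip(.6*(Ln-L),-.09,.09)#' ctl.py; python3 ctl.py keep 5
```

```text
t=8.733 th=(-0.10346613748501095, 13) est q=-0.1005 w=0.0539 K=0.259 c=-0.0120 I=0.0429 L=0.0778 Lm=0.0758 res=[-0.1 -0.1 -0.2  0.1]
[[0, 0, -0.08, 0.01, 0], [0, 0, 0.04, -0.01, 0], [0, 0, 0.04, -0.0, 0], [0, 0, 0.03, -0.0, 0], [0, 0, 0.01, -0.0, 0]]
pred [-0.096, -0.092, -0.088, -0.084, -0.081] w 0.034 L 0.072
```

Call:
apply_moves([
  [[0, 0, -0.08, 0.01, 0], [0, 0, 0.04, -0.01, 0], [0, 0, 0.04, 0, 0], [0, 0, 0.03, 0, 0], [0, 0, 0.01, 0, 0]],
])

```text
clock: 9.15
eef_pos: [591.5, 66.8, 241.5]
ee_rot: [-3.118, -0.383, 0.0]
wrist_force: [-0.0, 0.3, -0.4]
width: 15.9
grip_force: 8.0
```

```bash
python3 ctl.py keep 6
```

```text
t=9.200 th=(-0.0777696717503916, 12) est q=-0.0760 w=0.0384 K=0.262 c=-0.0114 I=0.0428 L=0.0716 Lm=0.0716 res=[-0.3 -0.4  0.6 -0.2]
[[0, 0, 0.07, -0.0, 0], [0, 0, -0.03, -0.0, 0], [0, 0, -0.02, -0.0, 0], [0, 0, -0.01, -0.0, 0], [0, 0, -0.01, 0.0, 0], [0, 0, -0.01, 0.0, 0]]
pred [-0.073, -0.071, -0.069, -0.068, -0.067, -0.066] w 0.011 L 0.073
```

Working well. I continue, and view one picture at the index to check the tab alignment.

Call:
apply_moves([
  [[0, 0, 0.07, 0, 0], [0, 0, -0.03, 0, 0], [0, 0, -0.02, 0, 0], [0, 0, -0.01, 0, 0], [0, 0, -0.01, 0, 0], [0, 0, -0.01, 0, 0]],
])

```text
clock: 9.7
eef_pos: [591.4, 67.0, 241.5]
ee_rot: [3.118, 0.383, -0.0]
wrist_force: [-0.8, -0.7, -0.9]
width: 15.7
grip_force: 8.0
```

```bash
sed -i "s#th=theta(grab('scene')#th=theta(grab('scene','last.png')#" ctl.py; python3 ctl.py keep 6
python3 - <<'E'
import cv2
im=cv2.imread('pics/last.png')[110:190,390:480]
cv2.imwrite('pics/idx.png',cv2.resize(im,None,fx=6,fy=6,interpolation=0))
E
```

```text
t=9.750 th=(-0.061431886555246604, 12) est q=-0.0608 w=0.0183 K=0.264 c=-0.0110 I=0.0426 L=0.0732 Lm=0.0732 res=[-0.7  0.5  0.4 -0.2]
[[0, 0, 0.07, -0.0, 0], [0, 0, -0.0, -0.0, 0], [0, 0, -0.02, -0.0, 0], [0, 0, -0.01, -0.0, 0], [0, 0, -0.01, -0.0, 0], [0, 0, -0.01, -0.0, 0]]
pred [-0.06, -0.059, -0.058, -0.058, -0.058, -0.058] w -0.001 L 0.07
```

View pics/idx.png

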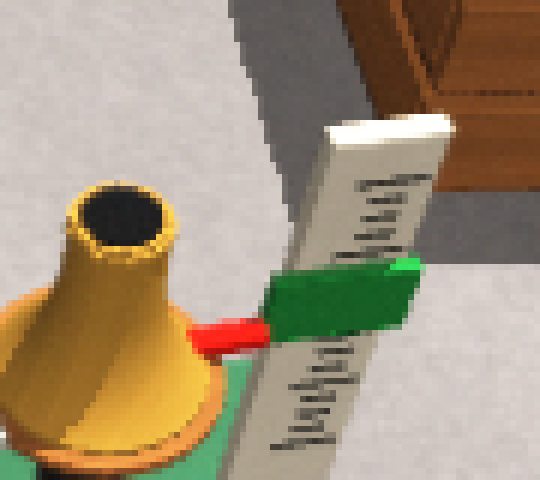

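Call:
apply_moves([
  [[0, 0, 0.07, 0, 0], [0, 0, 0, 0, 0], [0, 0, -0.02, 0, 0], [0, 0, -0.01, 0, 0], [0, 0, -0.01, 0, 0], [0, 0, -0.01, 0, 0]],
])

```text
clock: 10.25
eef_pos: [591.5, 66.7, 241.5]
ee_rot: [3.118, 0.383, -0.0]
wrist_force: [0.0, -1.1, -1.0]
width: 15.9
grip_force: 8.0
```

```bash
python3 ctl.py ref -0.068 1.0 6
```

```text
t=10.300 th=(-0.05521113651099747, 12) est q=-0.0553 w=0.0029 K=0.265 c=-0.0108 I=0.0425 L=0.0701 Lm=0.0703 res=[ 0.3  0.4  0.2 -0.2]
[[0, 0, 0.05, -0.0, 0], [0, 0, 0.03, -0.01, 0], [0, 0, 0.01, 0.0, 0], [0, 0, -0.01, 0.0, 0], [0, 0, -0.03, 0.01, 0], [0, 0, -0.04, -0.0, 0]]
pred [-0.055, -0.056, -0.056, -0.058, -0.059, -0.061] w -0.023 L 0.069
```

Call:
apply_moves([
  [[0, 0, 0.05, 0, 0], [0, 0, 0.03, -0.01, 0], [0, 0, 0.01, 0, 0], [0, 0, -0.01, 0, 0], [0, 0, -0.03, 0.01, 0], [0, 0, -0.04, 0, 0]],
])

```text
clock: 10.8
eef_pos: [591.6, 66.4, 241.6]
ee_rot: [3.118, 0.383, -0.0]
wrist_force: [0.0, -1.0, -1.3]
width: 16.1
grip_force: 8.0
```

```bash
python3 ctl.py keep 7
```

```text
t=10.850 th=(-0.05685094976205317, 12) est q=-0.0578 w=-0.0148 K=0.269 c=-0.0103 I=0.0429 L=0.0686 Lm=0.0682 res=[-0.1 -0.1  0.4 -0.2]
[[0, 0, 0.01, -0.0, 0], [0, 0, -0.05, 0.0, 0], [0, 0, -0.04, 0.01, 0], [0, 0, -0.01, -0.0, 0], [0, 0, 0.03, -0.01, 0], [0, 0, 0.03, 0.0, 0], [0, 0, 0.0, 0.0, 0]]
pred [-0.059, -0.06, -0.061, -0.062, -0.063, -0.063, -0.063] w -0.005 L 0.073
```

Call:
apply_moves([
  [[0, 0, 0.01, 0, 0], [0, 0, -0.05, 0, 0], [0, 0, -0.04, 0.01, 0], [0, 0, -0.01, 0, 0], [0, 0, 0.03, -0.01, 0], [0, 0, 0.03, 0, 0], [0, 0, 0, 0, 0]],
])

```text
clock: 11.43
eef_pos: [591.5, 67.0, 241.5]
ee_rot: [-3.118, -0.383, 0.0]
wrist_force: [0.5, -0.5, -0.8]
width: 16.0
grip_force: 8.0
```

```bash
python3 ctl.py keep 7
```

```text
t=11.483 th=(-0.05382391066264945, 12) est q=-0.0542 w=0.0099 K=0.276 c=-0.0097 I=0.0429 L=0.0732 Lm=0.0728 res=[-0.9  0.3  1.4 -0.6]
[[0, 0, 0.14, -0.01, 0], [0, 0, -0.01, 0.0, 0], [0, 0, -0.03, 0.0, 0], [0, 0, -0.03, 0.01, 0], [0, 0, -0.02, -0.0, 0], [0, 0, -0.01, -0.0, 0], [0, 0, -0.01, -0.0, 0]]
pred [-0.054, -0.054, -0.054, -0.055, -0.056, -0.057, -0.058] w -0.012 L 0.069
```

Call:
apply_moves([
  [[0, 0, 0.14, -0.01, 0], [0, 0, -0.01, 0, 0], [0, 0, -0.03, 0, 0], [0, 0, -0.03, 0.01, 0], [0, 0, -0.02, 0, 0], [0, 0, -0.01, 0, 0], [0, 0, -0.01, 0, 0]],
])

```text
clock: 12.07
eef_pos: [591.6, 66.5, 241.6]
ee_rot: [3.118, 0.384, 0.0]
wrist_force: [-1.8, -1.4, 1.6]
width: 15.7
grip_force: 8.0
```

```bash
python3 ctl.py ref -0.07 0.6 6
```

```text
t=12.117 th=(-0.0551979926913974, 12) est q=-0.0557 w=-0.0072 K=0.281 c=-0.0093 I=0.0429 L=0.0686 Lm=0.0685 res=[-0.1  1.2 -0.2 -0.1]
[[0, 0, 0.18, -0.01, 0], [0, 0, 0.03, -0.0, 0], [0, 0, -0.09, 0.0, 0], [0, 0, -0.16, 0.01, 0], [0, 0, -0.16, 0.02, 0], [0, 0, -0.06, 0.0, 0]]
pred [-0.057, -0.059, -0.062, -0.065, -0.067, -0.069] w -0.009 L 0.109
```

Call:
apply_moves([
  [[0, 0, 0.18, -0.01, 0], [0, 0, 0.03, 0, 0], [0, 0, -0.09, 0, 0], [0, 0, -0.16, 0.01, 0], [0, 0, -0.16, 0.02, 0], [0, 0, -0.06, 0, 0]],
])

```text
clock: 12.62
eef_pos: [590.3, 72.0, 241.1]
ee_rot: [3.118, 0.384, 0.0]
wrist_force: [0.2, -0.7, -0.8]
width: 15.4
grip_force: 8.0
```

```bash
python3 ctl.py keep 6
```

```text
t=12.667 th=(-0.06256666532686103, 12) est q=-0.0632 w=0.0079 K=0.292 c=-0.0086 I=0.0430 L=0.1087 Lm=0.1122 res=[ 0.8 -0.2  1.2 -0.6]
[[0, 0, 0.28, -0.02, 0], [0, 0, 0.02, -0.01, 0], [0, 0, -0.01, 0.01, 0], [0, 0, -0.02, -0.0, 0], [0, 0, -0.01, -0.0, 0], [0, 0, -0.01, -0.0, 0]]
pred [-0.063, -0.062, -0.063, -0.063, -0.063, -0.064] w -0.006 L 0.07
```

Call:
apply_moves([
  [[0, 0, 0.28, -0.02, 0], [0, 0, 0.02, -0.01, 0], [0, 0, -0.01, 0.01, 0], [0, 0, -0.02, 0, 0], [0, 0, -0.01, 0, 0], [0, 0, -0.01, 0, 0]],
])

```text
clock: 13.17
eef_pos: [591.6, 66.6, 241.6]
ee_rot: [3.118, 0.383, 0.0]
wrist_force: [0.4, -0.1, 1.5]
width: 15.5
grip_force: 8.0
```

```bash
python3 ctl.py keep 6
```

```text
t=13.217 th=(-0.0563782494972623, 12) est q=-0.0573 w=0.0039 K=0.320 c=-0.0069 I=0.0428 L=0.0701 Lm=0.0699 res=[-0.6  1.4  1.2 -0.7]
[[0, 0, 0.09, -0.01, 0], [0, 0, -0.01, 0.0, 0], [0, 0, -0.02, 0.01, 0], [0, 0, -0.02, -0.0, 0], [0, 0, -0.02, -0.0, 0], [0, 0, -0.01, -0.0, 0]]
pred [-0.057, -0.057, -0.058, -0.059, -0.06, -0.061] w -0.011 L 0.069
```

Call:
apply_moves([
  [[0, 0, 0.09, -0.01, 0], [0, 0, -0.01, 0, 0], [0, 0, -0.02, 0.01, 0], [0, 0, -0.02, 0, 0], [0, 0, -0.02, 0, 0], [0, 0, -0.01, 0, 0]],
])

```text
clock: 13.72
eef_pos: [591.7, 66.5, 241.6]
ee_rot: [3.118, 0.384, 0.0]
wrist_force: [-1.0, -0.3, 1.3]
width: 15.9
grip_force: 8.0
```

```bash
python3 ctl.py keep 6
```

```text
t=13.767 th=(-0.05840710173849007, 12) est q=-0.0591 w=-0.0078 K=0.316 c=-0.0071 I=0.0428 L=0.0686 Lm=0.0688 res=[ 1.4  1.3 -0.3 -0.2]
[[0, 0, 0.01, -0.0, 0], [0, 0, -0.0, -0.0, 0], [0, 0, -0.01, 0.0, 0], [0, 0, -0.02, 0.0, 0], [0, 0, -0.0, 0.0, 0], [0, 0, -0.01, 0.0, 0]]
pred [-0.06, -0.061, -0.061, -0.062, -0.063, -0.064] w -0.008 L 0.073
```

Call:
apply_moves([
  [[0, 0, 0.01, 0, 0], [0, 0, 0, 0, 0], [0, 0, -0.01, 0, 0], [0, 0, -0.02, 0, 0], [0, 0, 0, 0, 0], [0, 0, -0.01, 0, 0]],
])

```text
clock: 14.27
eef_pos: [591.5, 67.0, 241.6]
ee_rot: [3.118, 0.384, 0.0]
wrist_force: [-0.1, -0.1, 2.7]
width: 15.8
grip_force: 8.0
```

```bash
python3 ctl.py keep 6
```

```text
t=14.317 th=(-0.05840897257674729, 12) est q=-0.0590 w=0.0015 K=0.295 c=-0.0081 I=0.0429 L=0.0732 Lm=0.0731 res=[ 0.8 -0.2  0.7 -0.4]
[[0, 0, 0.09, -0.01, 0], [0, 0, -0.01, 0.0, 0], [0, 0, -0.01, 0.01, 0], [0, 0, -0.02, -0.0, 0], [0, 0, -0.01, -0.0, 0], [0, 0, -0.02, -0.0, 0]]
pred [-0.059, -0.059, -0.06, -0.061, -0.061, -0.062] w -0.009 L 0.07
```

Call:
apply_moves([
  [[0, 0, 0.09, -0.01, 0], [0, 0, -0.01, 0, 0], [0, 0, -0.01, 0.01, 0], [0, 0, -0.02, 0, 0], [0, 0, -0.01, 0, 0], [0, 0, -0.02, 0, 0]],
])

```text
clock: 14.82
eef_pos: [591.6, 66.7, 241.6]
ee_rot: [3.118, 0.383, 0.0]
wrist_force: [0.3, -0.8, 2.7]
width: 15.5
grip_force: 8.0
```

```bash
python3 ctl.py keep 7
```

```text
t=14.867 th=(-0.06106027770698818, 12) est q=-0.0614 w=-0.0066 K=0.294 c=-0.0081 I=0.0430 L=0.0701 Lm=0.0701 res=[-0.5  0.6 -0.2 -0. ]
[[0, 0, 0.02, -0.0, 0], [0, 0, -0.01, -0.0, 0], [0, 0, -0.01, -0.0, 0], [0, 0, -0.0, 0.0, 0], [0, 0, -0.01, 0.0, 0], [0, 0, 0.0, 0.0, 0], [0, 0, -0.0, 0.0, 0]]
pred [-0.062, -0.063, -0.063, -0.064, -0.065, -0.065, -0.066] w -0.006 L 0.072
```

Call:
apply_moves([
  [[0, 0, 0.02, 0, 0], [0, 0, -0.01, 0, 0], [0, 0, -0.01, 0, 0], [0, 0, 0, 0, 0], [0, 0, -0.01, 0, 0], [0, 0, 0, 0, 0], [0, 0, 0, 0, 0]],
])

```text
clock: 15.45
eef_pos: [591.5, 66.9, 241.5]
ee_rot: [3.118, 0.383, 0.0]
wrist_force: [1.6, -0.4, 2.9]
width: 15.9
grip_force: 8.0
```

```bash
python3 ctl.py keep 7
```

```text
t=15.500 th=(-0.06103037668972431, 12) est q=-0.0616 w=0.0006 K=0.287 c=-0.0085 I=0.0430 L=0.0716 Lm=0.0716 res=[ 0.5 -0.   0.9 -0.4]
[[0, 0, 0.06, -0.0, 0], [0, 0, -0.01, -0.0, 0], [0, 0, -0.01, -0.0, 0], [0, 0, -0.01, -0.0, 0], [0, 0, -0.01, -0.0, 0], [0, 0, -0.0, -0.0, 0], [0, 0, -0.01, -0.0, 0]]
pred [-0.062, -0.062, -0.062, -0.063, -0.063, -0.064, -0.065] w -0.007 L 0.07
```

Call:
apply_moves([
  [[0, 0, 0.06, 0, 0], [0, 0, -0.01, 0, 0], [0, 0, -0.01, 0, 0], [0, 0, -0.01, 0, 0], [0, 0, -0.01, 0, 0], [0, 0, 0, 0, 0], [0, 0, -0.01, 0, 0]],
])

```text
clock: 16.08
eef_pos: [591.6, 66.7, 241.6]
ee_rot: [3.118, 0.384, 0.0]
wrist_force: [1.3, -0.2, 4.0]
width: 15.9
grip_force: 8.0
```

```bash
python3 ctl.py keep 7
```

```text
t=16.133 th=(-0.061125776031138175, 12) est q=-0.0616 w=-0.0017 K=0.296 c=-0.0079 I=0.0430 L=0.0701 Lm=0.0702 res=[-0.3  0.9  0.3 -0.2]
[[0, 0, 0.04, -0.0, 0], [0, 0, -0.0, -0.0, 0], [0, 0, -0.02, -0.0, 0], [0, 0, -0.0, -0.0, 0], [0, 0, -0.01, -0.0, 0], [0, 0, -0.01, -0.0, 0], [0, 0, -0.0, 0.0, 0]]
pred [-0.062, -0.062, -0.063, -0.063, -0.064, -0.064, -0.065] w -0.007 L 0.07
```

Call:
apply_moves([
  [[0, 0, 0.04, 0, 0], [0, 0, 0, 0, 0], [0, 0, -0.02, 0, 0], [0, 0, 0, 0, 0], [0, 0, -0.01, 0, 0], [0, 0, -0.01, 0, 0], [0, 0, 0, 0, 0]],
])

```text
clock: 16.72
eef_pos: [591.6, 66.7, 241.5]
ee_rot: [3.118, 0.383, 0.0]
wrist_force: [-0.3, -0.7, 4.2]
width: 15.7
grip_force: 8.0
```

```bash
python3 ctl.py keep 7
```

```text
t=16.767 th=(-0.06112642304452552, 12) est q=-0.0618 w=-0.0017 K=0.289 c=-0.0083 I=0.0430 L=0.0701 Lm=0.0704 res=[ 0.9  0.5  0.6 -0.4]
[[0, 0, 0.04, -0.0, 0], [0, 0, -0.0, -0.0, 0], [0, 0, -0.02, -0.0, 0], [0, 0, -0.0, -0.0, 0], [0, 0, -0.01, -0.0, 0], [0, 0, -0.01, -0.0, 0], [0, 0, -0.0, 0.0, 0]]
pred [-0.062, -0.062, -0.063, -0.063, -0.064, -0.065, -0.065] w -0.007 L 0.07
```

Call:
apply_moves([
  [[0, 0, 0.04, 0, 0], [0, 0, 0, 0, 0], [0, 0, -0.02, 0, 0], [0, 0, 0, 0, 0], [0, 0, -0.01, 0, 0], [0, 0, -0.01, 0, 0], [0, 0, 0, 0, 0]],
])

```text
clock: 17.35
eef_pos: [591.6, 66.7, 241.5]
ee_rot: [-3.118, -0.384, -0.0]
wrist_force: [0.9, 0.4, 4.5]
width: 15.7
grip_force: 8.0
```

```bash
python3 ctl.py ref 0.255 4.5 6
```

```text
t=17.400 th=(-0.061107462365607976, 12) est q=-0.0617 w=-0.0007 K=0.285 c=-0.0084 I=0.0430 L=0.0701 Lm=0.0704 res=[ 0.3  0.7  0.4 -0.3]
[[0, 0, -0.01, 0.0, 0], [0, 0, -0.01, 0.0, 0], [0, 0, -0.02, 0.0, 0], [0, 0, -0.02, 0.0, 0], [0, 0, -0.01, 0.01, 0], [0, 0, -0.01, -0.0, 0]]
pred [-0.062, -0.062, -0.061, -0.061, -0.059, -0.058] w 0.02 L 0.082
```

Call:
apply_moves([
  [[0, 0, -0.01, 0, 0], [0, 0, -0.01, 0, 0], [0, 0, -0.02, 0, 0], [0, 0, -0.02, 0, 0], [0, 0, -0.01, 0.01, 0], [0, 0, -0.01, 0, 0]],
])

```text
clock: 17.9
eef_pos: [591.1, 68.2, 241.3]
ee_rot: [-3.118, -0.383, 0.0]
wrist_force: [1.2, 0.1, 3.8]
width: 15.6
grip_force: 8.0
```

```bash
python3 ctl.py keep 6
```

```text
t=17.950 th=(-0.05859125642866656, 12) est q=-0.0572 w=0.0237 K=0.299 c=-0.0075 I=0.0430 L=0.0824 Lm=0.0827 res=[ 0.4  0.2 -0.6  0.2]
[[0, 0, -0.01, 0.0, 0], [0, 0, -0.0, 0.0, 0], [0, 0, -0.0, 0.0, 0], [0, 0, 0.0, 0.0, 0], [0, 0, 0.01, -0.0, 0], [0, 0, 0.01, -0.0, 0]]
pred [-0.055, -0.052, -0.049, -0.045, -0.04, -0.035] w 0.067 L 0.081
```

Call:
apply_moves([
  [[0, 0, -0.01, 0, 0], [0, 0, 0, 0, 0], [0, 0, 0, 0, 0], [0, 0, 0, 0, 0], [0, 0, 0.01, 0, 0], [0, 0, 0.01, 0, 0]],
])

```text
clock: 18.45
eef_pos: [591.2, 68.0, 241.3]
ee_rot: [-3.118, -0.383, -0.0]
wrist_force: [0.1, 0.4, 4.8]
width: 15.5
grip_force: 8.0
```

```bash
python3 ctl.py keep 5
```

```text
t=18.500 th=(-0.0466465481523774, 12) est q=-0.0420 w=0.0565 K=0.318 c=-0.0065 I=0.0434 L=0.0809 Lm=0.0809 res=[ 0.3 -1.3 -2.4  1.3]
[[0, 0, -0.12, 0.01, 0], [0, 0, 0.04, -0.0, 0], [0, 0, 0.06, -0.01, 0], [0, 0, 0.06, -0.0, 0], [0, 0, 0.06, -0.01, 0]]
pred [-0.037, -0.03, -0.022, -0.014, -0.005] w 0.112 L 0.065
```

Call:
apply_moves([
  [[0, 0, -0.12, 0.01, 0], [0, 0, 0.04, 0, 0], [0, 0, 0.06, -0.01, 0], [0, 0, 0.06, 0, 0], [0, 0, 0.06, -0.01, 0]],
])

```text
clock: 18.92
eef_pos: [591.6, 66.0, 241.4]
ee_rot: [-3.118, -0.383, 0.0]
wrist_force: [2.2, 1.2, 0.7]
width: 15.5
grip_force: 8.0
```

```bash
python3 ctl.py keep 4
```

```text
t=18.967 th=(-0.022256699297818382, 12) est q=-0.0146 w=0.0856 K=0.291 c=-0.0083 I=0.0443 L=0.0655 Lm=0.0653 res=[-1.4 -3.6 -2.3  2.3]
[[0, 0, -0.25, 0.02, 0], [0, 0, 0.06, -0.0, 0], [0, 0, 0.09, -0.01, 0], [0, 0, 0.1, -0.01, 0]]
pred [-0.007, 0.003, 0.014, 0.025] w 0.142 L 0.065
```

Call:
apply_moves([
  [[0, 0, -0.25, 0.02, 0], [0, 0, 0.06, 0, 0], [0, 0, 0.09, -0.01, 0], [0, 0, 0.1, -0.01, 0]],
])

```text
clock: 19.3
eef_pos: [591.6, 66.1, 241.4]
ee_rot: [-3.118, -0.384, 0.001]
wrist_force: [1.2, 2.6, -0.8]
width: 15.9
grip_force: 8.0
```

```bash
sed -i 's#M\[:,1\])/.0015#M[:,1])/.003#' ctl.py; python3 ctl.py keep 4
python3 - <<'E'
import cv2
im=cv2.imread('pics/last.png')[110:210,380:480]
cv2.imwrite('pics/mid.png',cv2.resize(im,None,fx=5,fy=5,interpolation=0))
E
```

```text
t=19.350 th=(0.013890131855065598, 12) est q=0.0224 w=0.1235 K=0.270 c=-0.0097 I=0.0435 L=0.0655 Lm=0.0660 res=[-1.7 -1.4  0.1  0.8]
[[0, 0, -0.13, 0.01, 0], [0, 0, 0.08, -0.01, 0], [0, 0, 0.09, -0.0, 0], [0, 0, 0.08, -0.01, 0]]
pred [0.033, 0.045, 0.058, 0.071] w 0.158 L 0.047
```

View pics/mid.png

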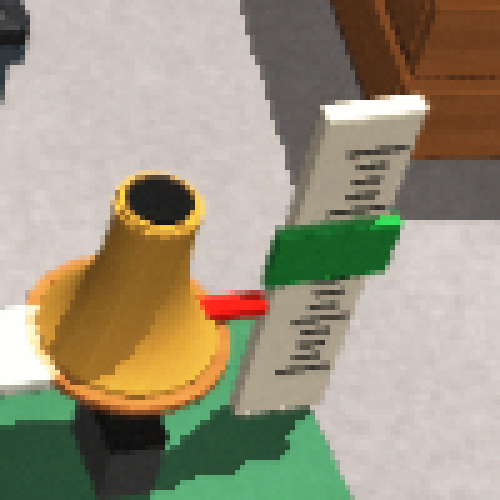

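Call:
apply_moves([
  [[0, 0, -0.13, 0.01, 0], [0, 0, 0.08, -0.01, 0], [0, 0, 0.09, 0, 0], [0, 0, 0.08, -0.01, 0]],
])

```text
clock: 19.68
eef_pos: [592.1, 63.7, 241.6]
ee_rot: [-3.118, -0.383, 0.001]
wrist_force: [0.3, 1.1, 0.0]
width: 15.6
grip_force: 8.0
```

```bash
python3 ctl.py keep 4
```

```text
t=19.733 th=(0.062172001436739247, 12) est q=0.0695 w=0.1345 K=0.256 c=-0.0107 I=0.0434 L=0.0470 Lm=0.0465 res=[-1.   0.3  0.2  0.2]
[[0, 0, -0.13, 0.01, 0], [0, 0, 0.06, -0.01, 0], [0, 0, 0.09, -0.0, 0], [0, 0, 0.07, -0.0, 0]]
pred [0.081, 0.093, 0.106, 0.119] w 0.153 L 0.033
```

Call:
apply_moves([
  [[0, 0, -0.13, 0.01, 0], [0, 0, 0.06, -0.01, 0], [0, 0, 0.09, 0, 0], [0, 0, 0.07, 0, 0]],
])

```text
clock: 20.07
eef_pos: [592.6, 61.9, 241.7]
ee_rot: [-3.118, -0.384, 0.0]
wrist_force: [-0.5, 1.2, 0.3]
width: 16.1
grip_force: 8.0
```

```bash
python3 ctl.py keep 4
```

```text
t=20.117 th=(0.1182723874942685, 12) est q=0.1264 w=0.1567 K=0.260 c=-0.0107 I=0.0432 L=0.0331 Lm=0.0329 res=[ 0.3 -0.  -0.1  0.1]
[[0, 0, 0.13, -0.0, 0], [0, 0, 0.06, -0.0, 0], [0, 0, 0.04, -0.0, 0], [0, 0, 0.04, -0.0, 0]]
pred [0.139, 0.152, 0.163, 0.174] w 0.128 L -0.008
```

Call:
apply_moves([
  [[0, 0, 0.13, 0, 0], [0, 0, 0.06, 0, 0], [0, 0, 0.04, 0, 0], [0, 0, 0.04, 0, 0]],
])

```text
clock: 20.45
eef_pos: [594.0, 56.6, 241.7]
ee_rot: [-3.118, -0.383, 0.0]
wrist_force: [-1.2, 1.7, 1.1]
width: 16.0
grip_force: 8.0
```

```bash
python3 ctl.py keep 4
```

```text
t=20.500 th=(0.1774299489561908, 11) est q=0.1844 w=0.1363 K=0.265 c=-0.0106 I=0.0430 L=-0.0084 Lm=-0.0093 res=[-0.1 -0.3  0.2  0. ]
[[0, 0, 0.16, 0.0, 0], [0, 0, 0.02, 0.0, 0], [0, 0, 0.01, 0.0, 0], [0, 0, 0.01, 0.0, 0]]
pred [0.195, 0.205, 0.213, 0.22] w 0.084 L -0.039
```

Call:
apply_moves([
  [[0, 0, 0.16, 0, 0], [0, 0, 0.02, 0, 0], [0, 0, 0.01, 0, 0], [0, 0, 0.01, 0, 0]],
])

```text
clock: 20.83
eef_pos: [594.9, 52.8, 241.7]
ee_rot: [3.118, 0.383, -0.0]
wrist_force: [-1.0, 0.1, 1.1]
width: 15.8
grip_force: 8.0
```

```bash
python3 ctl.py keep 3
```

```text
t=20.883 th=(0.22207443541063365, 10) est q=0.2264 w=0.0835 K=0.267 c=-0.0107 I=0.0430 L=-0.0392 Lm=-0.0397 res=[-0.4  0.1  0.1  0. ]
[[0, 0, 0.06, 0.0, 0], [0, 0, -0.0, 0.0, 0], [0, 0, -0.01, 0.0, 0]]
pred [0.233, 0.238, 0.243] w 0.048 L -0.047
```

Call:
apply_moves([
  [[0, 0, 0.06, 0, 0], [0, 0, 0, 0, 0], [0, 0, -0.01, 0, 0]],
])

```text
clock: 21.13
eef_pos: [595.2, 51.8, 241.7]
ee_rot: [3.118, 0.383, -0.0]
wrist_force: [-2.4, 1.2, 1.3]
width: 15.2
grip_force: 8.0
```

```bash
python3 ctl.py keep 4
```

```text
t=21.183 th=(0.2407619224380596, 10) est q=0.2431 w=0.0384 K=0.266 c=-0.0106 I=0.0430 L=-0.0469 Lm=-0.0473 res=[ 0.1  0.1 -0.2  0.1]
[[0, 0, -0.05, -0.0, 0], [0, 0, -0.0, -0.0, 0], [0, 0, -0.0, -0.0, 0], [0, 0, -0.0, -0.0, 0]]
pred [0.246, 0.248, 0.25, 0.252] w 0.014 L -0.039
```

Call:
apply_moves([
  [[0, 0, -0.05, 0, 0], [0, 0, 0, 0, 0], [0, 0, 0, 0, 0], [0, 0, 0, 0, 0]],
])

```text
clock: 21.52
eef_pos: [595.0, 52.9, 241.8]
ee_rot: [3.118, 0.383, 0.0]
wrist_force: [-2.2, 0.4, 2.6]
width: 15.5
grip_force: 8.0
```

```bash
python3 ctl.py ramp 0.008 4
```

```text
t=21.567 th=(0.2533320469502928, 9) est q=0.2540 w=0.0154 K=0.267 c=-0.0107 I=0.0430 L=-0.0392 Lm=-0.0393 res=[ 0.  -0.2  0.2 -0.1]
[[0, 0, -0.05, -0.0, 0], [0, 0, -0.05, -0.0, 0], [0, 0, -0.05, -0.0, 0], [0, 0, -0.05, -0.0, 0]]
pred [0.255, 0.255, 0.255, 0.255] w 0 L -0.008
```

Call:
apply_moves([
  [[0, 0, -0.05, 0, 0], [0, 0, -0.05, 0, 0], [0, 0, -0.05, 0, 0], [0, 0, -0.05, 0, 0]],
])

```text
clock: 21.9
eef_pos: [594.0, 56.8, 241.7]
ee_rot: [3.118, 0.383, 0.0]
wrist_force: [-2.2, 0.3, 1.1]
width: 15.7
grip_force: 8.0
```

```bash
python3 ctl.py ramp 0.02 6
```

```text
t=21.950 th=(0.2537846596201322, 9) est q=0.2553 w=0.0000 K=0.271 c=-0.0113 I=0.0430 L=-0.0084 Lm=-0.0079 res=[-0.3  0.1  0.1  0.5]
[[0, 0, -0.13, 0.0, 0], [0, 0, -0.13, 0.0, 0], [0, 0, -0.13, 0.01, 0], [0, 0, -0.13, 0.01, 0], [0, 0, -0.13, 0.01, 0], [0, 0, -0.13, 0.01, 0]]
pred [0.255, 0.255, 0.255, 0.255, 0.255, 0.255] w 0 L 0.112
```

Laid on its rest (0.2533 → 0.2538, stationary). Now the handle goes on to its free position.

Call:
apply_moves([
  [[0, 0, -0.13, 0, 0], [0, 0, -0.13, 0, 0], [0, 0, -0.13, 0.01, 0], [0, 0, -0.13, 0.01, 0], [0, 0, -0.13, 0.01, 0], [0, 0, -0.13, 0.01, 0]],
])

```text
clock: 22.45
eef_pos: [590.3, 72.3, 241.0]
ee_rot: [-3.118, -0.384, -0.001]
wrist_force: [-0.0, -0.0, 0.3]
width: 15.7
grip_force: 8.0
```

```bash
python3 ctl.py ramp 0.0238 10
```

```text
t=22.500 th=(0.2534111109619153, 9) est q=0.2553 w=0.0000 K=0.272 c=-0.0115 I=0.0430 L=0.1118 Lm=0.1144 res=[0.1 0.1 0.5 0.6]
[[0, 0, -0.15, 0.02, 0], [0, 0, -0.15, 0.02, 0], [0, 0, -0.15, 0.03, 0], [0, 0, -0.15, 0.03, 0], [0, 0, -0.15, 0.03, 0], [0, 0, -0.15, 0.04, 0], [0, 0, -0.15, 0.04, 0], [0, 0, -0.15, 0.04, 0], [0, 0, -0.15, 0.05, 0], [0, 0, -0.15, 0.05, 0]]
pred [0.255, 0.255, 0.255, 0.255, 0.255, 0.255, 0.255, 0.255, 0.255, 0.255] w 0 L 0.349
```

Call:
apply_moves([
  [[0, 0, -0.15, 0.02, 0], [0, 0, -0.15, 0.02, 0], [0, 0, -0.15, 0.03, 0], [0, 0, -0.15, 0.03, 0], [0, 0, -0.15, 0.03, 0], [0, 0, -0.15, 0.04, 0], [0, 0, -0.15, 0.04, 0], [0, 0, -0.15, 0.04, 0], [0, 0, -0.15, 0.05, 0], [0, 0, -0.15, 0.05, 0], [0, 0, 0, 0, 0], [0, 0, 0, 0, 0]],
])

```text
clock: 23.5
eef_pos: [582.9, 101.2, 233.9]
ee_rot: [-3.118, -0.384, -0.0]
wrist_force: [1.4, -0.1, 1.1]
width: 15.8
grip_force: 8.0
```

Call:
apply_moves([
  [[0.6, 0, 0, 0, 0], [0.6, 0, 0, 0, 0], [0.6, 0, 0, 0, 0], [0.6, 0, 0, 0, 0], [0.6, 0, 0, 0, 0], [0.6, 0, 0, 0, 0], [0.6, 0, 0, 0, 0], [0.6, 0, 0, 0, 0], [0.6, 0, 0, 0, 0], [0.6, 0, 0, 0, 0], [0.6, 0, 0, 0, 0], [0.6, 0, 0, 0, 0]],
])

```text
clock: 24.5
eef_pos: [583.0, 101.0, 233.9]
ee_rot: [3.118, 0.383, -0.0]
wrist_force: [-0.4, -0.4, -0.5]
width: 54.8
grip_force: 0.0
```

Run:
```python
from h import *
f=grab('scene');print(theta(f['color'])); s=monitor.read_state();print(s['eef_pos'],s['wrist_force'],s['width'])
g=grab('wrist')
cv2.imwrite('pics/rel.png',np.hstack([cv2.resize(f['color'][60:260,220:460],(400,333)),cv2.resize(g['color'],(400,333))])[...,::-1])
```

```text
(0.2534167801650287, 9)
[582.96431991 101.00670262 233.93874221] [0.36383684 0.10503293 0.06951377] 54.23222372884481
```

View pics/rel.png

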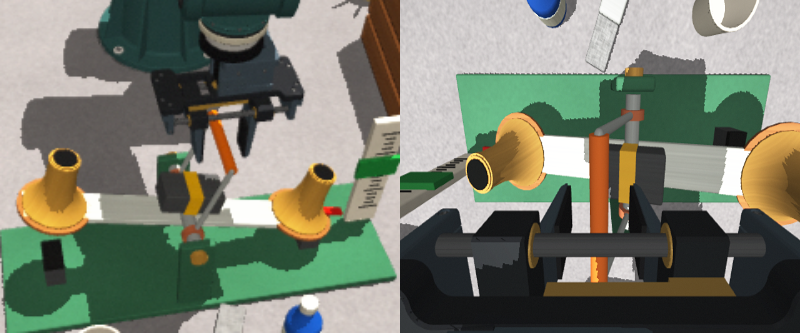

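The fingers are open, the bar hangs free between them (left ≈(222,145)), and the pointer end lies down on its rest (red at (333,211)). I'll lift straight up.

Call:
apply_moves([
  [[0.6, 0, 0, -0.5, 0], [0.6, 0, 0, -0.7, 0], [0.6, 0, 0, -0.7, 0], [0.6, 0, 0, -0.7, 0], [0.6, 0, 0, -0.7, 0], [0.6, 0, 0, -0.7, 0], [0.6, 0, 0, -0.7, 0], [0.6, 0, 0, -0.7, 0], [0.6, 0, 0, -0.7, 0], [0.6, 0, 0, 0, 0], [0.6, 0, 0, 0, 0], [0.6, 0, 0, 0, 0]],
])

```text
clock: 25.6
eef_pos: [582.7, 101.0, 355.3]
ee_rot: [-3.118, -0.383, 0.001]
wrist_force: [-0.1, 0.4, -0.3]
width: 54.5
grip_force: 0.0
```

Run:
```python
from h import *
a=theta(grab('scene')['color']);s=monitor.read_state();print(a,s['eef_pos'],s['wrist_force'],s['clock'])
if a[0]>.24: print(arm.finish_job())
```

```text
(0.2533592631587327, 9) [582.55218984 100.9337804  354.98451787] [-0.00304883  0.15927294 -0.24968083] 25.65
the job is handed in; nothing more can be done
None
```

The job is handed in, at 25.7 s of the 66 s allowed: by my camera measurements the pointer stayed on the tab for about 7.5 s, within about 5 mm of its middle, then the rocker was laid on its other rest, touching down at under 0.04 rad/s, and the handle let go; the verdict was not shown.

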